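# Close the tailstock of a roller-blind tube stand

### The job

A roller-blind tube lies loose in the rests of the tube stand. Close the tailstock on it: push its ball handle along the L-shaped slot towards the headstock until it stops at the corner and the tube is seated against the headstock, then push the handle over into the cross slot, down to its closed end, so that the tailstock stays locked. Do not touch the tube itself, leave it lying in its rests, and leave everything else on the table where it stands.

Things in the scene. Friction and masses are not known exactly. Their poses are not given: they have to be found in the camera images.
- stand: tube stand fixed to the table: aluminium bed 630 x 100 mm, top 20 mm high, from stand y = -100 to 530. Origin on the table under the middle of the tailstock's long slot. y: level along the bed, tailstock to headstock; z up; x: level across the bed, away from the robot. Tailstock, tube and headstock share one axis, 75 mm above the table over stand x = 0. Two black vee rests carry the tube
- slot_corner (a point): point on the barrel's top, 101 mm high, at the corner of the L slot (stand y = 30 mm). The tailstock barrel: round, steel, 52 mm across (end collars 58), stand y -60 to 56. Its slot is 13 mm wide: the long leg runs along the top to this corner, the cross leg from here round the barrel down its -x side (robot's side). The quill inside may stick out behind to stand y = -100
- handle_ball (a point): centre of the black ball, 26 mm across, on the tailstock handle, 72 mm from the axis. Below it is a bare steel stem, 10 mm thick, that passes through the L slot into the quill. The handle stands straight up at the start: ball centre 147 mm above the table, at stand x = 0, stand y = -30 mm plus tail_slide
- tail_slide (a joint): travel of quill and handle along the long leg towards the headstock (stand +y), m: 0 at the back end, 0.060 at the corner, where it stops dead. Starts between 0 and 0.020. Needs about 3 N, and about 3 N more once it pushes the tube; stays where it is left
- tail_turn (a joint): swing of the handle about the axis, rad: 0 straight up, growing as the ball goes over to stand -x (robot's side) and down through the cross leg to 1.2, its closed end, where it stops dead. Leaves 0 (beyond 0.1 of play) only when tail_slide is over about 0.057. At 1.2 the ball's centre is at stand x = -67 mm, 101 mm high. Needs about 2 N at the ball; stays where it is left
- tube: the roller-blind tube: plain aluminium, 280 mm long, 40 mm across, 36 mm bore, 0.14 to 0.28 kg, loose in the two vee rests. Origin at its middle on its axis; y runs along it. It starts 11 to 19 mm short of the headstock flange, loosely on the headstock's plug. Fully against the headstock its middle is at stand y = 286 mm; with tail_slide at 0.060 at least 285
- head_face (a point): centre of the headstock's black flange, 50 mm across, against which the tube's end is to lie (stand y = 426 mm, 75 mm above the table); its plug sticks out 18 mm into the tube. Behind it the grey headstock block, 62 mm wide and 107 mm high, and an 84 mm black hand wheel
- tail_face (a point): centre of the black flange, 50 mm across, on the tailstock's quill, which pushes the tube's other end; its plug sticks out 18 mm towards the tube. On the axis at stand y = 85 mm plus tail_slide
- thread_cone: cone of white thread on a yellow base, 62 mm wide, 116 mm high, loose beyond the stand; origin under its centre. Not to be moved
- grey_cone: cone of grey thread, same size, loose on the left of the table; origin under its centre. Not to be moved
- idle_plug: white plastic end plug of a blind, 48 mm wide, 50 mm high, loose in front of the stand (robot's side); origin under its centre. Not to be moved
- tape_measure: black tape measure 62 x 60 x 32 mm, loose in front of the stand (robot's side), near the tailstock; origin under its centre. Not to be moved
- mug: white mug, 80 mm wide, 95 mm high, loose on the right of the table; origin under its centre. Not to be moved
- calculator: blue desk calculator 145 x 100 x 26 mm, loose on the right near the robot; origin under its centre. Not to be moved

How it is judged:
On the way, in this order (a step that is already met when the one before it is completed fails the run):
1. the handle is pushed along the long leg to the corner and the tube is seated against the headstock (value of joint tail_slide above 0.056 m and y of tube in the frame of stand above 0.2785 m), for 0.1 s.
2. the handle is pushed over to the closed end of the cross slot (value of joint tail_turn above 1.08 rad and value of joint tail_slide above 0.054 m), for 0.2 s.
At the end, for the whole second after the job is handed in: the handle rests in the cross leg of the slot, within about 0.12 rad of its closed end (tail_turn above 1.08, tail_slide above 0.054); the tube lies at rest in its rests, within 7.5 mm of the headstock flange, within 8 mm of the axis and straight to 0.05 rad; everything else is where it was to 30 mm (all of step 2 and linear speed of tube below 0.02 m/s and velocity of joint tail_turn below 0.1 rad/s and y of tube in the frame of stand above 0.2785 m and z of tube in the frame of stand between 0.067 and 0.083 m and x of tube in the frame of stand between -0.008 and 0.008 m and angle between the y axis of tube and the y axis of stand, either way round below 0.05 rad); the robot touches nothing.
It fails at once if the tube is touched by the robot (contact force between any of the fingers, the arm and tube above 1 N).
It fails at once if the tube is lifted out of its rests or knocked askew (z of tube in the frame of stand above 0.09 m or angle between the y axis of tube and the y axis of stand, either way round above 0.1 rad).
It fails at once if something else on the table is moved, knocked over or lifted (distance of any of thread_cone, idle_plug, tape_measure, mug, grey_cone, calculator from where it was at the start of the episode above 0.03 m or angle between any of thread_cone, grey_cone, mug, idle_plug's own z axis and vertical above 0.3 rad).
It also fails if it takes over 45 s, if anything falls off the work surface, if the arm or the gripper's body presses on something with over 40 N, if the wrist force passes 120 N, or if a joint passes its speed limit or range.

### The arm

A 6-joint arm with a two-finger parallel gripper is mounted at the origin on the work surface. World frame = base frame: x ahead of the robot, y to its left, z up, the work surface at z = 0. Lengths are in m, angles in rad, forces in N, time in s.
With the tool pointing down it reaches from about 0.25 to 0.85 m from the base axis. Payload 12.5 kg.
Tool frame: the origin (TCP) lies at the very end of the fingers, on their centre line; the grasp point (between the pads) lies 19 mm behind it; z points along the fingers, y is the direction in which the jaws open and shut (so a half turn about z gives the same grasp; the last joint's range is limited). The gripper opens to 93 mm and grips with 3 to 60 N. Pads are 15 mm wide; open, the fingers measure 128 mm over their backs; the gripper's body (75 mm by 188 mm) begins 65 mm behind the grasp point.
Start: joints at [1.192, 0.351, 1.652, -0, 1.139, -0.085], TCP at [0.159, 0.526, 0.219] pointing down, gripper open.
Joint ranges: [-2.75, 2.75], [-0.79, 2.1], [0.01, 2.65], [-1.57, 4.71], [0.07, 3.14], [-2.87, 2.87]. Speed limits (rad/s): [2.22, 2.22, 2.79, 3.14, 3.14, 3.14].

### API

Orientations are given as a rotation vector (axis times angle).
In Python, from bench import sensors, vision, bot gives the robot as it stands.
- The arm moves only by the tool move_arm, never from a script. Its argument "increments" is one flat list of numbers, 7 for each row, row after row: the shift along the tool's x, y, z in mm, then the turn, a rotation vector about the tool's x, y, z in degrees, then the closure, from 0 (fully open) to 1 (shut). A call has exactly 10 rows; each row shifts and turns the commanded pose from where the row before left it, along the tool's axes as they then stand; what a row does not reach is not made up. A row lasts 1/10 s, in which the tool goes at most 50 mm and 8.59 degrees, less where a joint would pass 70% of its speed; a pose out of reach is approached as far as the arm can. A call with a gripper value outside its range is refused whole. The fingers move at their own pace and stop on an object; the grip force is fixed at half the most. Time passes only in rows, so rows that do not move let the fingers close, or fill a call up. It gives the time, the measured TCP pose, the force and the opening at its end, in the units of the state.
- sensors.get_state(): the state, without advancing time (a new reading comes with each control period).
- vision.camera(name): name is "scene" or "top" or "wrist"; returns the picture (400x640x3 uint8, blue, green, red); there is no depth.
- vision.get_calibration(name): a dict with "vertical_fov" (degrees; the focal length in pixels is half the picture's height over the tangent of half this angle, whatever the lens; pixels are square), "cx", "cy" (the principal point, pixels), "R" (3x3) and "t" (3): a world point X has camera coordinates R X + t. Camera axes: x right, y down, z forward; pixel columns grow to the right and rows downward; lengths in m; the calibration is good to about 2 mm. A picture is of the moment at which its call begins: read the wrist's pose just before it. get_calibration takes no time and is no camera call; for the wrist camera it gives the pose at the moment of the call.
- bot.job_done(): hands the job in, once; it reports no verdict.
The state is a dict: "t": time; "joint_positions": joint angles; "qvel": joint speeds; "joint_torque": joint torques, N m; "tool_pos": TCP position; "ee_rot": TCP orientation; "wrist_force": force on the tool from outside, world axes, zero at the start; "moment": the same for the moment, N m; "finger_gap": opening from 0.0 (shut) to 1.0 (fully open).
Only numpy, scipy, OpenCV 4.12 (cv2) and the standard library are available. Lean on these libraries where they do the work, as an engineer would, in place of code of your own. Each camera call takes 0.05 s, during which the arm holds its last target. There are 200 camera calls.

## Working session

There is one attempt and no reset: what is moved stays moved. The work goes in short steps, Python scripts to look and compute and a tool call to move; the robot and the scene stay as the last step left them, time stands still between calls to the robot, and variables do not carry over. Pictures are saved under pics/ and viewed, about 8 in all and at most 12, crops included, and the job is handed in when it is done.

Besides the shell and the picture viewer there is one more tool, called after "Call:" in YAML: its name, and indented under it one key for each argument. move_arm: Moves the arm, as the interface text tells. Its arguments: {"type":"object","properties":{"increments":{"type":"array","items":{"type":"number"}}},"required":["increments"]}

```bash
ls; mkdir -p pics; python3 - <<'E'
from bench import sensors, vision
import cv2
s=sensors.get_state(); print(s)
for n in("scene","top"):
    cv2.imwrite(f"pics/{n}0.png",vision.camera(n)); print(n,vision.get_calibration(n))
E
```

```text
pics
{'t': 0.0, 'joint_positions': array([ 1.19240795e+00,  3.51250625e-01,  1.65241129e+00, -1.87832095e-05,
        1.13911528e+00, -8.46292141e-02]), 'qvel': array([0.00024229, 0.00101095, 0.00104026, 0.00076212, 0.00034695,
       0.00139413]), 'joint_torque': array([-2.25677286e-04, -4.97311199e+01, -2.85266858e+01,  6.98557729e-02,
        2.56001955e-02, -1.18342077e-04]), 'tool_pos': array([0.15912162, 0.52611949, 0.21809842]), 'ee_rot': array([-4.59728808e-01, -3.10751463e+00,  1.81703340e-03]), 'wrist_force': array([ 1.05528815,  0.59320208, -0.62406047]), 'moment': array([-0.07346863, -0.02786452, -0.00319204]), 'finger_gap': 1.0000356286221082}
scene {'vertical_fov': 54.186076814891265, 'cx': 319.3103622393842, 'cy': 201.40350927118823, 'R': array([[-0.79079662,  0.61195851,  0.01214442],
       [ 0.47027677,  0.62017027, -0.62787625],
       [-0.39176583, -0.49081118, -0.77821843]]), 't': array([ 0.41701821, -0.16789456,  1.58906415])}
top {'vertical_fov': 52.80475266264446, 'cx': 315.955258053987, 'cy': 202.47346067216196, 'R': array([[-7.26654443e-03, -9.99973455e-01,  5.36270832e-04],
       [-9.86162868e-01,  7.07736259e-03, -1.65628224e-01],
       [ 1.65620031e-01, -1.73239523e-03, -9.86188118e-01]]), 't': array([0.02529488, 0.56274748, 1.24883172])}
```

View pics/top0.png

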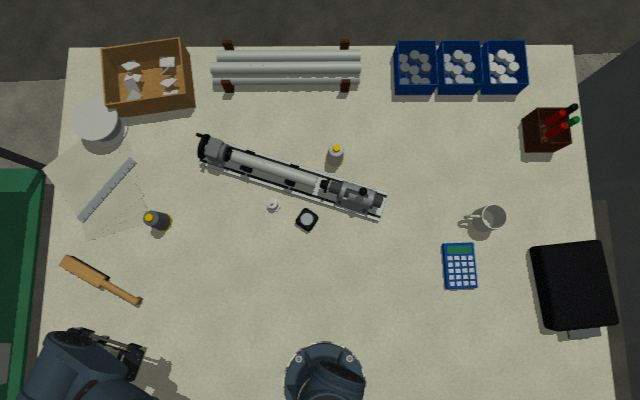

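View pics/scene0.png

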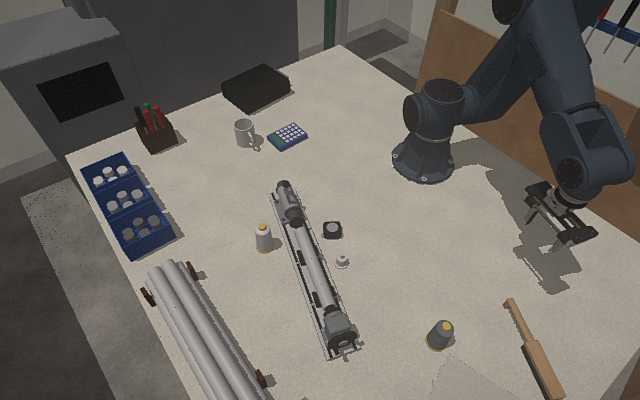

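The top view shows the headstock at about (210,150) and the tailstock at about (350,195), with its end at about (383,205). The tape measure is at (307,219) and the plug at (272,205). I'll enlarge the tailstock and headstock.

```bash
python3 - <<'E'
import cv2,numpy as np
t=cv2.imread("pics/top0.png");s=cv2.imread("pics/scene0.png")
a=cv2.resize(t[125:225,190:390],None,fx=4,fy=4,interpolation=cv2.INTER_CUBIC)[:, :800]
b=cv2.resize(s[170:270,230:360],None,fx=2,fy=2)
c=np.zeros((600,800,3),np.uint8); c[:400]=a; c[400:600,:260]=b
d=cv2.resize(s[170:220,260:320],None,fx=4,fy=4,interpolation=cv2.INTER_CUBIC); c[400:600,280:520]=d
c=np.clip(c*1.6,0,255).astype(np.uint8)
cv2.imwrite("pics/crop.png",c)
E
```

```text
(no output)
```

View pics/crop.png

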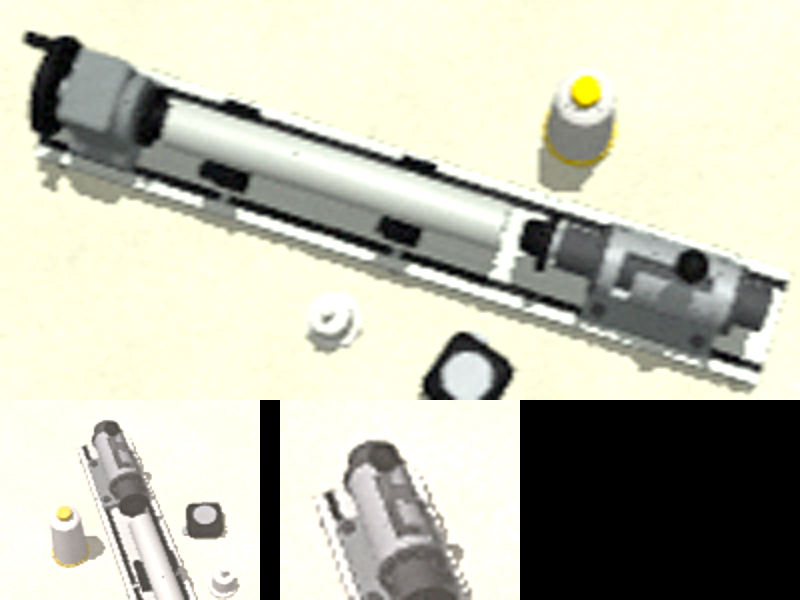

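The ball is at crop (693,265), which is top-image pixel (363.2,191.2). The bed's right-hand corners are at crop (785,283) and (755,383). The near edge runs to crop (45,155) on the left.

```bash
cat >h.py <<'E'
import numpy as np
from bench import sensors, vision
def ray(c,px):
    f=200/np.tan(np.radians(c['vertical_fov'])/2)
    d=c['R'].T@np.array([(px[0]-c['cx'])/f,(px[1]-c['cy'])/f,1]); return -c['R'].T@c['t'],d
def cast(c,px,z):
    o,d=ray(c,px); return o+d*(z-o[2])/d[2]
def proj(c,X):
    f=200/np.tan(np.radians(c['vertical_fov'])/2)
    p=c['R']@X+c['t']; return p[:2]/p[2]*f+[c['cx'],c['cy']]
E
python3 - <<'E'
from h import *
c=vision.get_calibration("top")
T=lambda u,v:(190+u/4-.375,125+v/4-.375)
P={}
for n,u,v,z in [("ball",693,265,.147),("nearR",755,383,.02),("farR",785,283,.02),("nearL",45,155,.02),("farMid",150,72,.02),("tubeL",165,122,.075),("tubeR",505,225,.075),("tape",468,375,.032),("plug",332,320,.05),("wcone",585,92,.116)]:
    P[n]=cast(c,T(u,v),z); print(n,P[n].round(4))
for a,b in[("nearR","nearL"),("farR","farMid"),("tubeR","tubeL")]:
    d=P[b]-P[a]; print(np.degrees(np.arctan2(d[1],d[0])),np.linalg.norm(d))
E
```

```text
ball [ 0.5801 -0.1186  0.147 ]
nearR [ 0.5068 -0.1819  0.02  ]
farR [ 0.5895 -0.2093  0.02  ]
nearL [0.7025 0.4044 0.02  ]
farMid [0.774  0.3189 0.02  ]
tubeL [0.7142 0.2932 0.075 ]
tubeR [0.6277 0.021  0.075 ]
tape [0.5135 0.0517 0.032 ]
plug [0.5564 0.1602 0.05  ]
wcone [ 0.724  -0.0419  0.116 ]
71.53688739660339 0.6180480201351938
70.74811092715026 0.5594548069740358
72.36795754136314 0.2855361531359211
```

Call:
move_arm:
  increments: [-20,-16,-15,0,0,0,0,-36,-30,-15,0,0,0,0,-36,-30,-10,0,0,0,0,-36,-30,-10,0,0,0,0,-36,-30,-10,0,0,0,0,-36,-30,-10,0,0,0,0,-36,-30,0,0,0,0,0,-36,-30,0,0,0,0,0,-36,-30,0,0,0,0,0,-36,-30,0,0,0,0.9,0]

```text
t: 1.1
tool_pos: [0.4062, 0.1512, 0.2887]
ee_rot: [0.484, 3.104, 0.0]
wrist_force: [-1.0, 1.2, 0.4]
finger_gap: 1.0
```

Call:
move_arm:
  increments: [-36,-30,0,0,0,0.9,0,-36,-30,0,0,0,0,0,-36,-30,0,0,0,0,0,-36,-30,0,0,0,0,0,-36,-30,0,0,0,0,0,-30,-30,0,0,0,0,0,-20,-20,0,0,0,0,0,-10,-10,0,0,0,0,0,0,0,0,0,0,0,0,0,0,0,0,0,0,0]

```text
t: 2.1
tool_pos: [0.5662, -0.1212, 0.2885]
ee_rot: [-0.508, -3.1, -0.001]
wrist_force: [0.6, -0.0, 0.4]
finger_gap: 0.997
```

```bash
python3 - <<'E'
from h import *
import cv2
from scipy.spatial.transform import Rotation as R
s=sensors.get_state(); print(s['t'],s['tool_pos'],R.from_rotvec(s['ee_rot']).as_matrix().round(4))
c=vision.get_calibration("wrist");im=vision.camera("wrist");cv2.imwrite("pics/w1.png",im)
np.save("w1.npy",np.c_[c['R'],c['t']]);print(c, proj(c,np.array([.5801,-.1186,.147])))
E
```

```text
2.1 [ 0.5661998  -0.12123765  0.28846636] [[-9.477e-01  3.192e-01 -6.000e-04]
 [ 3.192e-01  9.477e-01  5.000e-04]
 [ 7.000e-04  2.000e-04 -1.000e+00]]
{'vertical_fov': 69.84406520714133, 'cx': 314.6205762491079, 'cy': 193.16328864740868, 'R': array([[ 3.18369619e-01,  9.47966595e-01, -3.48076792e-04],
       [ 9.03666418e-01, -3.03380660e-01,  3.02236959e-01],
       [ 2.86404941e-01, -9.65376108e-02, -9.53232762e-01]]), 't': array([-0.06411237, -0.60671004,  0.28422984])} [321.82781176 191.30813472]
```

View pics/w1.png

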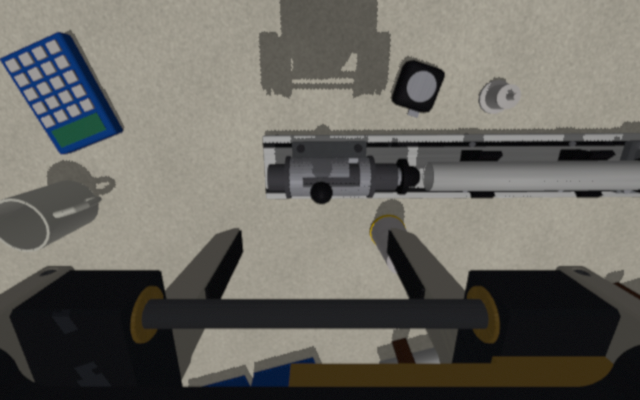

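The wrist picture shows the ball at (321,192), where the top-view estimate predicts (322,191). The bed runs parallel to the jaw axis. I'll descend astride the ball.

Call:
move_arm:
  increments: [-4,2,20,0,0,0,0,-4,2,30,0,0,0,0,-4,3,30,0,0,0,0,0,0,30,0,0,0,0,0,0,25,0,0,0,0,0,0,15,0,0,0,0,0,0,10,0,0,0,0,0,0,0,0,0,0,0,0,0,0,0,0,0,0,0,0,0,0,0,0,0]

```text
t: 3.15
tool_pos: [0.5807, -0.1193, 0.1298]
ee_rot: [0.508, 3.099, -0.0]
wrist_force: [1.1, -0.0, -0.5]
finger_gap: 0.997
```

```bash
python3 - <<'E'
from h import *
import cv2
s=sensors.get_state(); print(s['t'],s['tool_pos'],s['wrist_force'])
c=vision.get_calibration("wrist");im=vision.camera("wrist");cv2.imwrite("pics/w2.png",im)
print(proj(c,np.array([.5801,-.1186,.147])))
E
```

```text
3.15 [ 0.58074501 -0.11934055  0.12976161] [ 1.13177386 -0.02082249 -0.49844926]
[317.38861139 250.63722308]
```

View pics/w2.png

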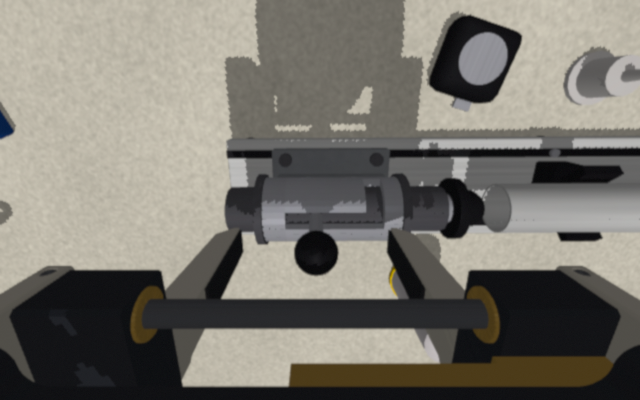

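The ball sits at (316,253), centred between the fingers. The cross leg is at column ~374. Closing now.

Call:
move_arm:
  increments: [0,0,0,0,0,0,0.5,0,0,0,0,0,0,0.7,0,0,0,0,0,0,1,0,0,0,0,0,0,1,0,0,0,0,0,0,1,0,0,0,0,0,0,1,0,0,0,0,0,0,1,0,0,0,0,0,0,1,0,0,0,0,0,0,1,0,0,0,0,0,0,1]

```text
t: 4.2
tool_pos: [0.5803, -0.1193, 0.1287]
ee_rot: [0.509, 3.1, 0.0]
wrist_force: [1.3, 1.2, -0.4]
finger_gap: 0.261
```

Call:
move_arm:
  increments: [0,3,0,0,0,0,1,0,5,0,0,0,0,1,0,6,0,0,0,0,1,0,6,0,0,0,0,1,0,6,0,0,0,0,1,0,6,0,0,0,0,1,0,5,0,0,0,0,1,0,4,0,0,0,0,1,0,2,0,0,0,0,1,0,0,0,0,0,0,1]

```text
t: 5.2
tool_pos: [0.5941, -0.0781, 0.1286]
ee_rot: [0.508, 3.1, 0.001]
wrist_force: [-1.8, 0.2, 1.7]
finger_gap: 0.264
```

Call:
move_arm:
  increments: [0,1,0,0,0,0,1,0,1,0,0,0,0,1,0,1,0,0,0,0,1,0,1,0,0,0,0,1,0,1,0,0,0,0,1,0,1,0,0,0,0,1,0,0,0,0,0,0,1,0,0,0,0,0,0,1,0,0,0,0,0,0,1,0,0,0,0,0,0,1]

```text
t: 6.2
tool_pos: [0.5949, -0.0763, 0.1286]
ee_rot: [-0.509, -3.099, 0.008]
wrist_force: [-10.1, -22.5, 3.7]
finger_gap: 0.263
```

```bash
python3 - <<'E'
from h import *
import cv2
s=sensors.get_state(); print(s['tool_pos'],s['wrist_force'],s['moment'])
im=vision.camera("wrist");t=vision.camera("top")
a=np.vstack([cv2.resize(im[130:300,180:500],None,fx=2,fy=2),np.zeros((240,640,3),np.uint8)])
a[350:580,:]=cv2.resize(t[135:211,185:397],(640,230),interpolation=cv2.INTER_CUBIC)
cv2.imwrite("pics/w3.png",np.clip(a*1.5,0,255).astype(np.uint8))
E
```

```text
[ 0.59493855 -0.0762864   0.12864545] [-10.11596713 -22.50758886   3.65308416] [-3.84811109  1.55773888  0.04458239]
```

View pics/w3.png

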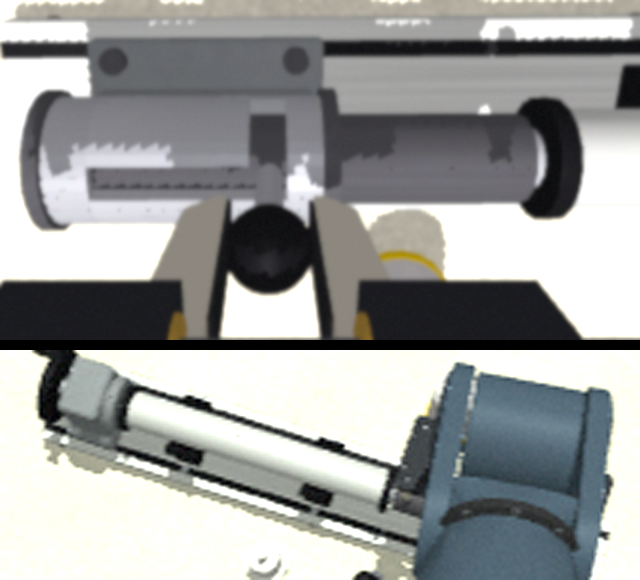

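The stem is at the corner against the stop (24 N), and the tube has moved over to the headstock flange. I'll ease the preload and swing over along the arc.

Call:
move_arm:
  increments: [0,-2,0,0,0,0,1,4.3,-0.5,0.1,0,0,0,1,4.3,0,0.4,0,0,0,1,4.3,0,0.7,0,0,0,1,4.2,0,0.9,0,0,0,1,4.2,0,1.2,0,0,0,1,4.1,0,1.4,0,0,0,1,4,0,1.7,0,0,0,1,3.9,0,1.8,0,0,0,1,0,0,0,0,0,0,1]

```text
t: 7.3
tool_pos: [0.5633, -0.0661, 0.121]
ee_rot: [0.508, 3.099, -0.003]
wrist_force: [-5.6, -11.6, 5.5]
finger_gap: 0.261
```

Call:
move_arm:
  increments: [3.7,0,2.2,0,0,0,1,3.7,0,2.2,0,0,0,1,3.4,0,2.6,0,0,0,1,3.4,0,2.7,0,0,0,1,3.1,0,3,0,0,0,1,3,0,3.1,0,0,0,1,2.7,0,3.4,0,0,0,1,2.7,0,3.4,0,0,0,1,2.3,0,3.7,0,0,0,1,2.2,0,3.7,0,0,0,1]

```text
t: 8.3
tool_pos: [0.5344, -0.0565, 0.0905]
ee_rot: [-0.508, -3.1, 0.003]
wrist_force: [-7.1, -14.9, 3.7]
finger_gap: 0.265
```

Call:
move_arm:
  increments: [1.8,0,4,0,0,0,1,1.8,0,4,0,0,0,1,0.5,0,1,0,0,0,1,0.3,0,1,0,0,0,1,0.3,0,1,0,0,0,1,0,0,0,0,0,0,1,0,0,0,0,0,0,1,0,0,0,0,0,0,1,0,0,0,0,0,0,1,0,0,0,0,0,0,1]

```text
t: 9.3
tool_pos: [0.5298, -0.0549, 0.0794]
ee_rot: [-0.508, -3.099, 0.003]
wrist_force: [-6.9, -14.5, 3.3]
finger_gap: 0.261
```

```bash
python3 - <<'E'
from h import *
import cv2
s=sensors.get_state(); print(s['tool_pos'],s['wrist_force'],s['moment'])
im=vision.camera("wrist");cv2.imwrite("pics/w4.png",im)
E
```

```text
[ 0.5297777  -0.05493218  0.07936996] [ -6.94579879 -14.52034129   3.34940105] [-2.4433438   1.1280522   0.01536099]
```

View pics/w4.png

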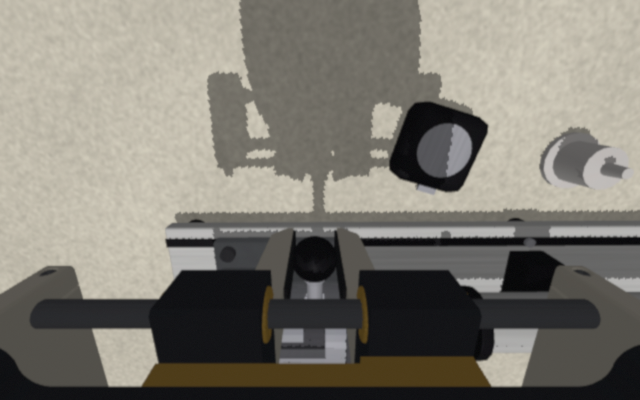

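Call:
move_arm:
  increments: [0.4,0,1,0,0,0,1,0.4,0,1,0,0,0,1,0.4,0,1,0,0,0,1,0,0,0,0,0,0,1,0,0,0,0,0,0,1,0,0,0,0,0,0,1,0,0,0,0,0,0,1,0,0,0,0,0,0,1,0,0,0,0,0,0,1,0,0,0,0,0,0,1]

```text
t: 10.35
tool_pos: [0.5299, -0.055, 0.0781]
ee_rot: [0.508, 3.098, -0.004]
wrist_force: [-9.6, -15.6, 18.3]
finger_gap: 0.263
```

```bash
python3 - <<'E'
from h import *
import cv2
from scipy.spatial.transform import Rotation as R
s=sensors.get_state(); print(s['tool_pos'],s['wrist_force'])
c=vision.get_calibration("wrist");im=vision.camera("wrist")
g=im.max(2)[215:290,285:350]; m=(g<40).astype(np.uint8)
cv2.imwrite("pics/w5.png",cv2.resize(im[200:300,250:390],None,fx=5,fy=5))
# predicted ball pixel for theta values, stand frame from start ball + 60-slide corner
x=np.array([.9477,-.3192]);b=np.array([.5949,-.0763])
for th in(1.0,1.1,1.2,1.25):
    p=b-x*.072*np.sin(th); print(th,proj(c,np.array([*p,.075+.072*np.cos(th)])).round(1))
E
```

```text
[ 0.52992536 -0.0549673   0.07806456] [ -9.57270953 -15.62327037  18.29442213]
1.0 [317.5 282.7]
1.1 [317.5 270.2]
1.2 [317.4 259.1]
1.25 [317.4 254.1]
```

View pics/w5.png

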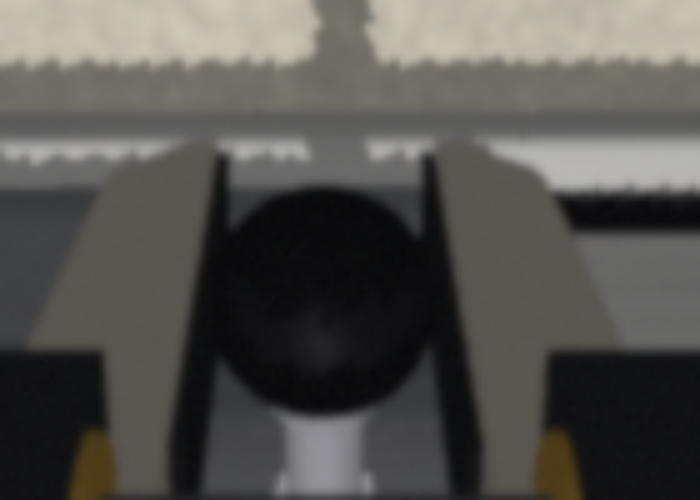

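The stop is reached: 18 N upward, and the ball at (314,260) corresponds to a turn of about 1.19 rad. Easing, then releasing.

Call:
move_arm:
  increments: [0,-1,-1,0,0,0,1,0,0,-0.5,0,0,0,1,0,0,0,0,0,0,0.7,0,0,0,0,0,0,0.5,0,0,0,0,0,0,0.2,0,0,0,0,0,0,0,0,0,0,0,0,0,0,0,0,0,0,0,0,0,0,0,0,0,0,0,0,0,0,0,0,0,0,0]

```text
t: 11.4
tool_pos: [0.529, -0.0541, 0.0779]
ee_rot: [0.509, 3.1, 0.0]
wrist_force: [-0.9, -0.0, 0.6]
finger_gap: 0.851
```

Call:
move_arm:
  increments: [0,0,0,0,0,0,0,0,0,-5,0,0,0,0,0,0,-15,0,0,0,0,0,0,-25,0,0,0,0,0,0,-35,0,0,0,0,0,0,-40,0,0,0,0,0,0,-40,0,0,0,0,0,0,-30,0,0,0,0,0,0,-15,0,0,0,0,0,0,0,0,0,0,0]

```text
t: 12.4
tool_pos: [0.5297, -0.0543, 0.2853]
ee_rot: [0.508, 3.096, -0.0]
wrist_force: [0.4, -0.5, -0.7]
finger_gap: 1.0
```

Call:
move_arm:
  increments: [20,0,0,0,0,0,0,30,0,0,0,0,0,0,30,0,0,0,0,0,0,30,0,0,0,0,0,0,20,0,0,0,0,0,0,10,0,0,0,0,0,0,0,0,0,0,0,0,0,0,0,0,0,0,0,0,0,0,0,0,0,0,0,0,0,0,0,0,0,0]

```text
t: 13.4
tool_pos: [0.3968, -0.0096, 0.2827]
ee_rot: [-0.509, -3.1, 0.0]
wrist_force: [0.2, 0.0, -0.0]
finger_gap: 1.002
```

```bash
python3 - <<'E'
from h import *
import cv2
s=sensors.get_state(); print(s['tool_pos'],s['wrist_force'],s['finger_gap'])
c=vision.get_calibration("wrist");im=vision.camera("wrist");t=vision.camera("top");sc=vision.camera("scene")
a=np.zeros((600,640,3),np.uint8);a[:400]=im
a[400:,:400]=cv2.resize(t[125:225,190:390],None,fx=2,fy=2);a[400:,400:]=cv2.resize(sc[170:270,240:360],None,fx=2,fy=2)
cv2.imwrite("pics/w6.png",np.clip(a*1.4,0,255).astype(np.uint8))
x=np.array([.9477,-.3192]);y=np.array([.3192,.9477]);b=np.array([.5949,-.0763])
for th in(1.0,1.1,1.2):
    p=b-x*.072*np.sin(th); print(th,proj(c,np.array([*p,.075+.072*np.cos(th)])).round(1))
E
```

```text
[ 0.3968247  -0.00960229  0.28269739] [ 0.1619661   0.04341977 -0.01003293] 1.0018260620013868
1.0 [315.5 281.1]
1.1 [315.5 276.1]
1.2 [315.5 271.6]
```

View pics/w6.png

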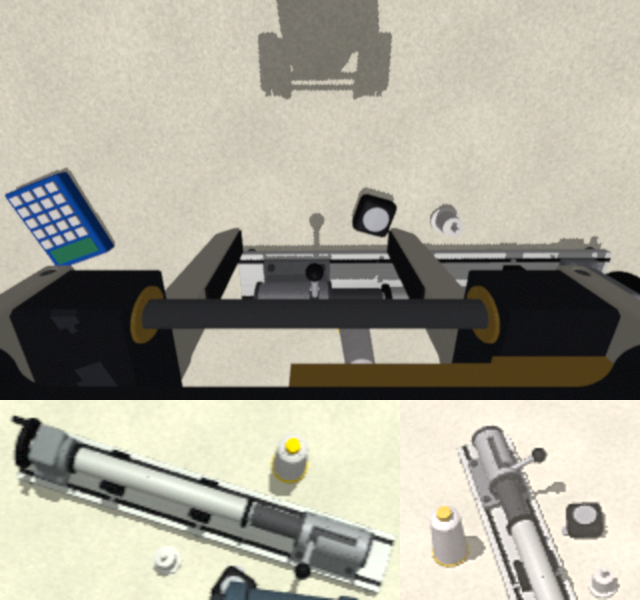

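The ball stays at (315,272), about 1.19 rad. The tube is up against the headstock flange, the other objects look unmoved, and the gripper is clear.

```bash
python3 -c "
from bench import bot; print(bot.job_done())"
```

```text
the job is handed in; nothing more can be done
None
```

The tailstock is closed and locked, and I have handed the job in; it reports no verdict. I gripped the ball fore and aft and pushed it along the slot about 45 mm to the dead stop at the corner (about 24 N there). I then swung it over the arc to the closed end of the cross slot (about 18 N at the stop), let go and backed away.

**Handle:** after release, the wrist picture put the ball at (315, 272). The prediction for the 1.2 rad closed end is (315.5, 271.6), so the turn is about 1.19 rad.

**Tube:** the top view shows its end moved about 13 mm, up against the headstock flange, and lying straight in its rests. I judged this by eye and did not measure it to the millimetre.

**Other objects:** the cone beyond the stand, plug, tape measure and calculator looked unmoved in the last pictures. The mug and grey cone were outside those views, but the arm's only low moves were at the tailstock.

**Robot:** wrist force read about zero at the end, with the gripper open and clear. The arm's clock stood at about 13.5 s.

One disagreement: the gripper went down about 49 mm at first without meeting the stop, against 46 mm expected. I took this as a few millimetres of slip in the pads, and a further small push found the stop.

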